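# Close the sample pot and slide it into the reader's notch

## Robot

A 6-joint arm with a two-finger parallel gripper is mounted at the origin on a cart in front of the work surface, level with it; the furniture and walls round the work are solid. World frame = base frame: x ahead of the robot, y to its left, z up, the work surface at z = 0. Lengths are in m, angles in degrees, forces in N, time in s.
With the tool pointing down it reaches from about 0.325 to 0.775 m from the base axis. Payload 5.5 kg.
Tool frame: the origin (TCP) lies at the centre of the arm's flange, where the gripper is bolted on; the fingertips stand 182 mm ahead of it and the grasp point (between the pads) lies 163 mm ahead of it; z points along the fingers, y is the line along which they close (so a half turn about z gives the same grasp; the last joint's range is limited). The gripper opens to 88 mm and grips with 3 to 60 N. Pads are 20 mm wide; open, the fingers measure 115 mm over their backs; the gripper's body (75 mm by 178 mm) begins 61 mm behind the grasp point.
Start: joints at [73.585, 5.22, 70.514, -0, 104.267, -3.249], TCP at [0.137, 0.584, 0.405] pointing down, gripper open.
Joint ranges: [-164.24, 164.24], [-49.07, 125.15], [9.68, 141.18], [-86.29, 266.29], [3.28, 154.24], [-151.56, 151.56]. Speed limits (degrees/s): [147.25, 147.25, 172.46, 180, 180, 180].

## Interface

Orientations are given as [roll, pitch, yaw] about the fixed x, y, z axes, in that order (R = Rz(yaw) Ry(pitch) Rx(roll)).
In Python, from station import r gives the robot as it stands. The module is installed in compiled form; this text tells all that it offers. Calls block until the motion is done:
- r.reach(position, orientation): joint-space move of the TCP to a pose.
- r.servo_line(position, rotation=None, speed=0.15): straight line of the TCP; rotation=None keeps the orientation; speed is the mean speed in m/s.
- r.move_joints(angles): joint-space move.
- r.let_go() and r.grab(squeeze=None): open the fingers fully, or close them until they stop; squeeze is the grip in N (None keeps the last).
- r.wait(seconds).
- r.inverse_kinematics(position, orientation): joint angles nearest the present ones, or None.
- r.sense(): the state.
- r.snapshot(name): name is "scene" or "top" or "wrist"; returns a dict with "frame" (400x640x3 uint8, red, green, blue), "fx", "fy", "cx", "cy" (pixels), "dist_coeffs" ([k1, k2, p1, p2, k3] as OpenCV has them; the pictures are not rectified), "R" (3x3) and "t" (3): a world point X has camera coordinates R X + t. Camera axes: x right, y down, z forward; pixel columns grow to the right and rows downward; lengths in m; the calibration is good to about 2 mm. A picture is of the moment at which its call begins. There is no depth.
A pose or a line that the arm cannot do raises r.IKError and nothing moves.
- r.hand_in(): hands the job in; it is judged then, once.
The state is a dict: "clock": time; "joints": joint angles; "joint_vel": joint speeds; "joint_torque": joint torques, N m; "tcp_pos": TCP position; "orientation": TCP orientation; "contact_force": force on the tool from outside, world axes, zero at the start; "torque": the same for the moment, N m; "opening": finger opening in m; "gripper_force": force on a finger pad.
Only numpy, scipy, OpenCV 4.12 (cv2) and the standard library are available. Lean on these libraries where they do the work, as an engineer would, in place of code of your own. Each camera call takes 0.05 s, during which the arm holds its last target. There are 200 camera calls.

## Task

Pick up the loose red lid and press it down onto the open aluminium sample pot on the blue carriage until it is seated level all round, then let go of it. Then take the carriage by its orange post and slide it along the rail to the optical reader until its spring ball clicks into the notch between the two steel pins, without running on past the notch, and finish still gripping the post with the carriage at rest in the notch. Do not disturb the white cup, the stones or the pen on the table.

Things in the scene. Friction and masses are not known exactly. Their poses are not given: they have to be found in the camera images.
- rail: fixed aluminium slide rail, 385 long x 44 wide, top 18 mm above the table, black feet (24 mm high) at both ends; origin under its middle at table height; its y axis runs along the rail in the direction in which the carriage must be slid, its -x side faces the robot and carries the notch pins
- carriage (a joint): position of the blue carriage along the rail, 0 to 0.22 m, growing along the rail's +y; at 0 the pot's axis stands at y = -0.090 m in the rail's frame. It slides stiffly (about 1.5 N) and stays where it is left. The carriage plate is 56 wide and 145 long, its top 28 mm above the table
- carriage_index (a point): point of the carriage on the pot's axis, 23.5 mm above the table. Level with it a steel spring ball (8 mm) sticks out of a brass plunger on the carriage's robot side
- grip_post: orange square post, 18 x 18 mm, 52 mm tall, standing on the carriage on the rail's centre line, 75 mm behind the pot's axis (toward -y of the rail); take hold of it from above; it turns and moves with the carriage. Origin at the centre of its foot, 28 mm above the table
- post_top (a point): centre of the top face of the orange post, 80 mm above the table
- pot_rim (a point): centre of the rim of the aluminium pot fixed on the carriage; rim 62 mm above the table, pot 58 mm outside diameter, narrowing to 53 mm at the rim. Three sprung balls stick out to 35 mm from the axis, 7 mm below the rim: the lid rests on them some 6 mm too high until firmly pushed down (about 5 to 18 N), then it stays down. A stone chip is fixed inside, below the rim
- lid: loose red round lid, 71 mm diameter, with a black round knob (24 mm diameter, 26 mm tall) on top; origin at the centre of the lower edge of its skirt, on the table when it lies flat; z up through the knob. Skirt 9 mm deep, 65 mm inside diameter; disc 3 mm thick, so its top is 12 mm and the knob's top 38 mm above the origin. About 60 g
- lid_seat (a point): centre of the underside of the lid's disc, 9 mm above the lid's origin; when the lid is seated this coincides with the pot's rim centre
- notch (a point): centre of the notch, on the rail's centre line, 23.5 mm above the table, y axis along the rail; carriage_index coincides with it when the carriage is in the notch. The ball meets the first pin 12 mm before, resists with some 5 to 11 N more than on the plain rail, passes its crest 6 mm before and drops in; the second pin resists likewise. At least 40 mm of rail is left beyond
- plastic_cup: bystander: small white plastic cup, 63 mm diameter, 44 mm high; origin under its centre
- stone_dark: bystander: dark rough stone, 64 x 88 x 68 mm; origin under its centre
- stone_tile: bystander: flat dark grey stone tile, 75 x 120 x 13 mm; origin under its centre
- marker_pen: bystander: black and red marker pen, 138 mm long, 14 mm thick; origin under its centre
- reader: fixed reader station at the rail, origin at table height under the notch, axes as the rail's. Robot side: two upright steel pins (8 mm diameter, 12 mm apart) on a yellow block; the gap between them is the notch. Far side: the grey optical reader, 38 x 46 mm, 56 mm high, 58 to 96 mm behind the rail's centre line
There are look-alikes about, which are no part of the job. Several things have the shape of the lid; the one meant has the colours described above.

How it is judged:
By the outcome, as a careful person would: the job done as asked, in the order asked, and still so for the second after the job is handed in, while the arm keeps its last pose, push and grip.
It also fails if it takes over 64 s, if anything falls off the work surface, if the arm or the gripper's body presses on something with over 40 N, if the wrist force passes 120 N, or if a joint passes its speed limit or range.

## Working session

There is one attempt and no reset: what is moved stays moved. The work goes in short steps, each a Python script; the robot and the scene stay as the last script left them, time stands still between calls to the robot, and variables do not carry over. Pictures are saved under pics/ and viewed, at most 10 in all, crops included, and the job is handed in when it is done.

```bash
mkdir -p pics; cat > h.py <<'E'
import numpy as np, cv2
from station import r
def snap(n,f):
    s=r.snapshot(n); np.savez('pics/'+f+'.npz',**{k:np.array(v) for k,v in s.items()})
    cv2.imwrite('pics/'+f+'.png',s['frame'][:,:,::-1]); return s
def K(s): return np.array([[s['fx'],0,s['cx']],[0,s['fy'],s['cy']],[0,0,1]],float)
def ray(s,uv):
    p=cv2.undistortPoints(np.array(uv,float).reshape(-1,1,2),K(s),np.array(s['dist_coeffs'],float)).reshape(-1,2)
    R=np.array(s['R']);t=np.array(s['t'])
    d=np.c_[p,np.ones(len(p))]@R
    return -R.T@t,d
def plane(s,uv,z):
    c,d=ray(s,uv); return c+d*((z-c[2])/d[:,2])[:,None]
def proj(s,X):
    R=np.array(s['R'],float);t=np.array(s['t'],float)
    return cv2.projectPoints(np.array(X,float).reshape(-1,1,3),cv2.Rodrigues(R)[0],t,K(s),np.array(s['dist_coeffs'],float))[0].reshape(-1,2)
def tri(s1,uv1,s2,uv2):
    c1,d1=ray(s1,uv1);c2,d2=ray(s2,uv2)
    A=np.c_[d1[0],-d2[0]]; k=np.linalg.lstsq(A,c2-c1,rcond=None)[0]
    p,q=c1+k[0]*d1[0],c2+k[1]*d2[0]; return (p+q)/2,np.linalg.norm(p-q)
def load(f): return dict(np.load('pics/'+f+'.npz'))
E
python3 - <<'E'
from h import *
for n in('scene','top'):
    s=snap(n,n+'0'); print(n,-np.array(s['R']).T@s['t'],np.array(s['R'])[2])
print(r.sense())
a=[load(n+'0')['frame'] for n in('top','scene')]
E
```

```text
scene [-0.20358013 -0.77932431  0.56926583] [ 0.6277921   0.65153538 -0.42588581]
top [0.34816139 0.00573407 1.29191672] [ 0.15392149  0.00574957 -0.98806635]
{'clock': 0.1, 'joints': array([ 7.35853287e+01,  5.25954452e+00,  7.05732023e+01,  5.07046435e-04,
        1.04263855e+02, -3.25001202e+00]), 'joint_vel': array([ 0.08313819, -0.01372231, -0.10903599,  0.00289481,  0.06529301,
       -0.04174972]), 'joint_torque': array([ 2.43304996e-03, -4.47860205e+01, -4.07567954e+01,  7.00745545e-02,
        2.84215232e-02, -1.25836855e-04]), 'tcp_pos': array([0.13668324, 0.58429311, 0.40362935]), 'orientation': array([-1.79903581e+02, -5.96747916e-03,  1.66835460e+02]), 'contact_force': array([0.15620823, 0.16482855, 0.39289717]), 'torque': array([-0.01808237, -0.03880668, -0.03108355]), 'gripper_force': 0.0, 'opening': 0.08740160002161551}
```

View pics/top0.png

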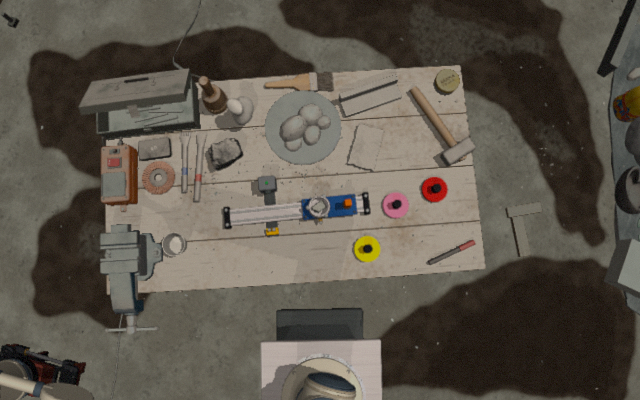

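View pics/scene0.png

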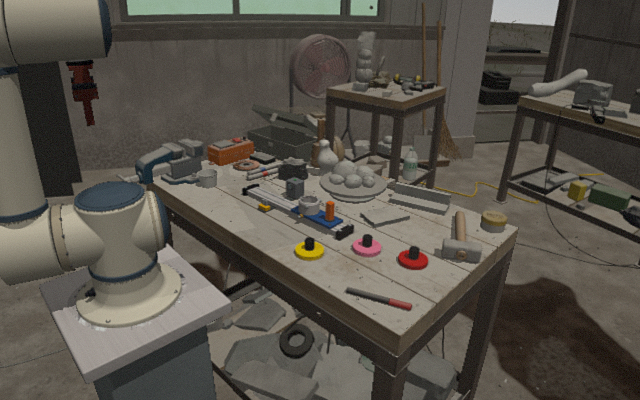

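The top view shows the red lid at (434,189), a pink decoy at (396,205) and a yellow one at (367,249). The pot is at (318,207), the orange post at (348,202), the rail's feet at (227,217) and (366,203), and the reader at (268,185) with its yellow block at (272,232). The scene view agrees: red lid (413,260), post (330,210), pot (309,203).

```bash
cat >> h.py <<'E'
def blob(s,hlo,hhi,box=None,smin=150,vmin=60):
    hsv=cv2.cvtColor(s['frame'],cv2.COLOR_RGB2HSV); m=np.zeros(hsv.shape[:2],np.uint8)
    H,S,V=cv2.split(hsv); ok=((H>=hlo)&(H<=hhi)) if hlo<=hhi else ((H>=hlo)|(H<=hhi))
    m[ok&(S>=smin)&(V>=vmin)]=255
    if box: k=np.zeros_like(m); x0,y0,x1,y1=box; k[y0:y1,x0:x1]=1; m*=k
    cs=cv2.findContours(m,cv2.RETR_EXTERNAL,cv2.CHAIN_APPROX_NONE)[0]
    return m,max(cs,key=cv2.contourArea)
E
python3 - <<'E'
from h import *
t=load('top0');s=load('scene0')
m,c=blob(t,170,8,(410,165,460,215)); e=cv2.fitEllipse(c); print('lid',e,plane(t,[e[0]],.010))
m,c2=blob(s,170,8,(390,240,435,275)); e2=cv2.fitEllipse(c2); print(e2,plane(s,[e2[0]],.008))
m,c=blob(t,3,16,(335,190,360,215)); M=cv2.minAreaRect(c); print('post',M,plane(t,[M[0]],.075))
print('pot',plane(t,[(318,207)],.06),'feet',plane(t,[(227,217),(366,203)],.024))
m,c=blob(t,20,35,(260,222,285,240)); M=cv2.minAreaRect(c); print('block',M,plane(t,[M[0]],.02))
print('reader',plane(t,[(268,184)],.056),'pen,cup',plane(t,[(451,252),(173,243)],.01))
q=r.inverse_kinematics([.45,-.3,.3],[180,0,0]);print(q)
E
```

```text
lid ((434.0479736328125, 189.03012084960938), (24.233421325683594, 24.584348678588867), 108.03514862060547) [[ 0.54941801 -0.32028584  0.01      ]]
((412.5985412597656, 259.9407653808594), (17.60887336730957, 29.581579208374023), 100.12950134277344) [[ 0.54190177 -0.32642215  0.008     ]]
post ((347.5, 203.0), (8.0, 7.0), 90.0) [[ 0.50757171 -0.07698987  0.075     ]]
pot [[ 0.50068503 -0.00090029  0.06      ]] feet [[ 0.48308994  0.24380391  0.024     ]
 [ 0.51317304 -0.13015411  0.024     ]]
block ((271.8780212402344, 230.90245056152344), (6.846755504608154, 12.147468566894531), 83.6598129272461) [[0.44383736 0.12353063 0.02      ]]
reader [[0.56497965 0.12950816 0.056     ]] pen,cup [[ 0.37665491 -0.3571102   0.01      ]
 [ 0.41622954  0.39461204  0.01      ]]
[-3.72944021e+01 -3.64885313e+00  9.00549938e+01 -2.54444375e-14
  9.35938593e+01  5.27055979e+01]
```

```bash
python3 - <<'E'
from h import *
O=[180,0,94.6]
r.reach([.45,.02,.45],O); r.wait(.3); s=snap('wrist','w_rail'); print(-np.array(s['R']).T@s['t'])
r.reach([.52,-.322,.36],O); r.wait(.3); snap('wrist','w_lid'); print(r.sense()['clock'],r.sense()['tcp_pos'])
a=[load(n)['frame'] for n in('w_rail','w_lid')]
cv2.imwrite('pics/both.png',cv2.resize(np.vstack(a)[:,:,::-1],(480,600),interpolation=3))
E
```

```text
[0.44422929 0.09520769 0.43030984]
4.4583 [ 0.52018383 -0.32136313  0.36043432]
```

View pics/both.png

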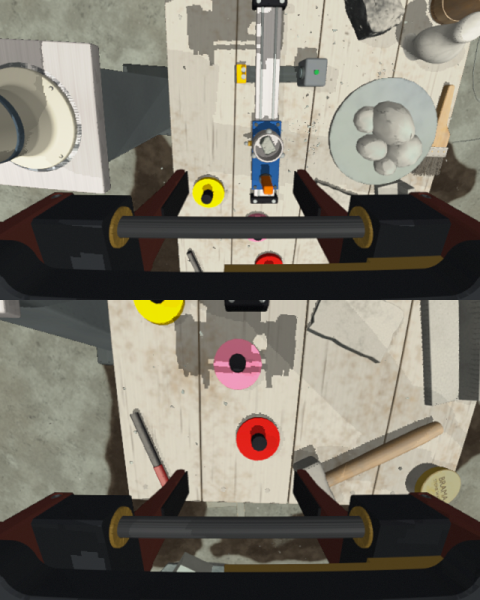

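Upper half is the rail view: pot (356,197) in full-size pixels, post (355,245), yellow block (321,96), reader (417,96). Lower half is the lid view: red lid at (344,185), with the pink decoy above it and the hammer head clear to its right.

```bash
python3 - <<'E'
from h import *
a=load('w_rail');b=load('w_lid')
m,c=blob(b,170,8,(300,145,390,225)); P=plane(b,c.reshape(-1,2),.012)[:,:2]
(cx,cy),rad=cv2.minEnclosingCircle(P.astype(np.float32)); print('lid',cx,cy,rad)
f=b['frame'].max(2); k=(f<45).astype(np.uint8)*255; k[:150]=0;k[220:]=0;k[:,:310]=0;k[:,375:]=0
kc=max(cv2.findContours(k,0,1)[0],key=cv2.contourArea); kp=kc.reshape(-1,2)
print('knob', cv2.boundingRect(kc), 'pred top/bot', proj(b,[[cx,cy,.038],[cx,cy,.012]]))
for lo,hi,box,z in((4,16,(335,225,375,265),.08),(20,35,(305,75,335,120),.02)):
    m,c=blob(a,lo,hi,box); M=cv2.minAreaRect(c); print(M,plane(a,[M[0]],z))
m,c=blob(a,100,125,(320,140,400,270),100); M=cv2.minAreaRect(c); print('blue',M,plane(a,[M[0]],.028),plane(a,cv2.boxPoints(M),.028))
cv2.imwrite('pics/c1.png',cv2.resize(a['frame'][60:280,290:450,::-1],(436,600),interpolation=2))
E
```

```text
lid 0.5479604005813599 -0.3201121985912323 0.03565997630357742
knob (335, 178, 20, 22) pred top/bot [[345.46943748 190.59086138]
 [343.63399636 185.29052606]]
((355.8705749511719, 245.9176483154297), (25.814725875854492, 13.015829086303711), 77.47119140625) [[ 0.50488838 -0.0659566   0.08      ]]
((321.5, 98.0), (24.0, 13.0), 90.0) [[0.44260825 0.12397555 0.02      ]]
blue ((353.9999694824219, 231.5), (35.99999237060547, 40.99999237060547), 0.0) [[ 0.50822654 -0.06604814  0.028     ]] [[ 0.48396255 -0.10275326  0.028     ]
 [ 0.47747423 -0.03527452  0.028     ]
 [ 0.53151468 -0.03090793  0.028     ]
 [ 0.5404241  -0.09826332  0.028     ]]
```

View pics/c1.png

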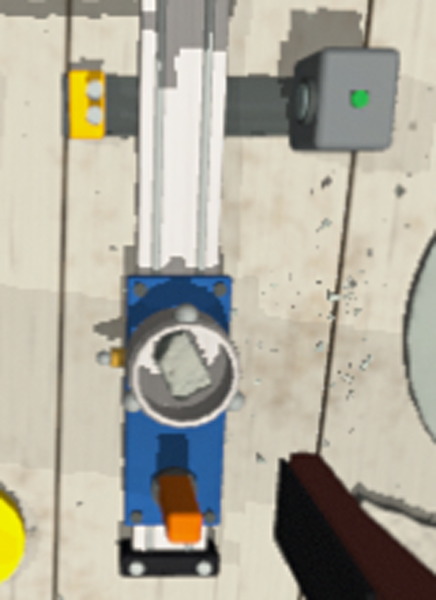

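The crop shows the pot rim centred at crop (186,369), the post's top face at (184,527), the pins at (94,90) and (93,115), and the ball at (104,357).

```bash
python3 - <<'E'
from h import *
a=load('w_rail');t=load('top0')
f=lambda *p:[(x/2.725+290,y/2.725+60) for x,y in p]
rim=plane(a,f((132,369),(241,369),(186.5,313),(186.5,426)),.062); print('rim',rim, rim.mean(0), np.linalg.norm(rim[0]-rim[1]),np.linalg.norm(rim[2]-rim[3]))
post=plane(a,f((184,527)),.08)[0]; print('post',post,'sep',rim.mean(0)[:2]-post[:2])
print('corners',plane(a,f((127,276),(231,276),(218,524)),.028))
for z in(.024,.035): print('pins',z,plane(a,f((94,90),(93,115)),z))
print('ball',plane(a,f((104,357)),.0235))
print('feet near',plane(a,f((128,568),(205,568)),.024))
E
```

```text
rim [[ 0.47584264 -0.00185385  0.062     ]
 [ 0.52997629  0.0025456   0.062     ]
 [ 0.49959068  0.02845598  0.062     ]
 [ 0.50639581 -0.02947364  0.062     ]] [ 5.02951353e-01 -8.14768805e-05  6.20000000e-02] 0.05431213188652934 0.05832796051750265
post [ 0.50844642 -0.07690937  0.08      ] sep [-0.00549507  0.07682789]
corners [[ 0.47121156  0.03937715  0.028     ]
 [ 0.52578533  0.04386677  0.028     ]
 [ 0.53734766 -0.09901489  0.028     ]]
pins 0.024 [[0.4461678  0.13045879 0.024     ]
 [0.44666841 0.11851165 0.024     ]]
pins 0.035 [[0.44611532 0.12950443 0.035     ]
 [0.44660237 0.11788074 0.035     ]]
ball [[ 0.46321805 -0.00647379  0.0235    ]]
feet near [[ 0.48873502 -0.13371477  0.024     ]
 [ 0.5343177  -0.13010581  0.024     ]]
```

```bash
python3 - <<'E'
from h import *
O=[180,0,94.6]
r.reach([.548,-.320,.26],O); r.servo_line([.548,-.320,.197],speed=.06)
print(r.sense()['contact_force'])
r.grab(40); s=r.sense(); print(s['opening'],s['gripper_force'],s['contact_force'],s['tcp_pos'])
r.servo_line([.548,-.320,.33],speed=.12); s=r.sense(); print(s['opening'],s['contact_force'])
r.reach([.503,-.0012,.33],O); r.servo_line([.503,-.0012,.262],speed=.1);r.wait(.3)
s=r.sense(); print(s['opening'],s['tcp_pos'],s['contact_force'],s['clock'])
snap('wrist','w_pot');t=snap('scene','s_pot');u=snap('top','t_pot')
A=snap('wrist','w_pot')['frame'][100:300,230:470]
B=t['frame'][150:270,250:394]
cv2.imwrite('pics/c2.png',np.vstack([cv2.resize(x,(480,400) if i==1 else (240,200)) if 0 else cv2.resize(x,(360,300)) for i,x in enumerate((A,B))])[:,:,::-1])
E
```

```text
[-0.16638826 -0.01473084 -0.00439415]
0.023471702894704537 39.99998331069946 [ 0.20124373  0.14483703 -0.10994616] [ 0.54801058 -0.32000361  0.1970033 ]
0.023048266689298685 [ 0.21591807 -0.43226468 -0.88875022]
0.023537582607689296 [ 0.50311274 -0.00116471  0.26260907] [-0.06577044 -0.2602202   0.10644576] 10.7833
```

View pics/c2.png

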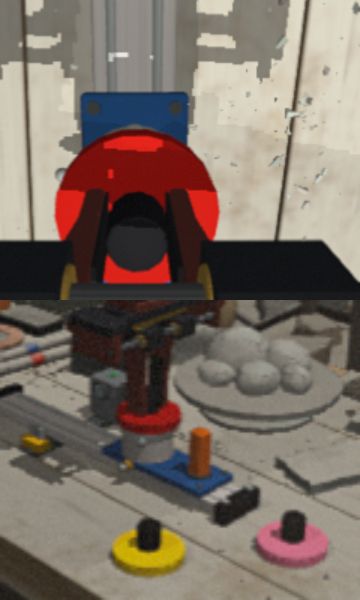

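The lid is held level and centred over the pot in both the wrist and scene views, so I can press down with force checks.

```bash
python3 - <<'E'
from h import *
for z in (.259,.257,.256,.255,.254,.253,.252,.251,.250,.249,.248,.247):
    r.servo_line([.503,-.0012,z],speed=.02); s=r.sense(); F=s['contact_force']
    print(z,s['tcp_pos'].round(4),F.round(1),s['torque'].round(2))
    if F[2]>28 or np.hypot(F[0],F[1])>12: break
print(s['opening'],s['clock'])
E
```

```text
0.259 [ 0.5029 -0.0012  0.2587] [ 0.4  0.1 -0.5] [-0.01  0.08 -0.  ]
0.257 [ 0.5029 -0.0013  0.2569] [ 0.2 -0.6  0.1] [-0.15  0.22  0.03]
0.256 [ 0.503  -0.0012  0.2564] [-1.5 -0.4  3.2] [-0.19  0.4  -0.01]
0.255 [ 0.5031 -0.0012  0.256 ] [-1.8  0.3  6.4] [-0.12  0.66 -0.04]
0.254 [ 0.5032 -0.0011  0.2558] [-2.8 -0.1  9.8] [-0.08  0.86 -0.07]
0.253 [ 0.5033 -0.0011  0.2549] [-2.7  0.3  9.5] [-0.11  0.55 -0.04]
0.252 [ 0.5034 -0.0013  0.2538] [-2.3 -0.4  6.8] [-0.19  0.38 -0.01]
0.251 [ 0.5032 -0.0013  0.2517] [0.2 0.2 3.6] [-0.26  0.26 -0.07]
0.25 [ 0.503  -0.0013  0.2498] [ 0.1 -0.7  3.3] [-0.21  0.12 -0.04]
0.249 [ 0.503  -0.0012  0.2498] [-2.2 -0.4  7.5] [-0.24  0.53 -0.08]
0.248 [ 0.503  -0.0012  0.2497] [-4.5 -1.6 11.9] [-0.24  0.87 -0.04]
0.247 [ 0.503  -0.0012  0.2497] [-7.9  0.3 16. ] [-0.17  1.29 -0.11]
0.023213011370627534 14.0333
```

The lid snapped down and bottomed at TCP z = 0.2498, where the seated pose should be. I'll release it, back off and check that it's level.

```bash
python3 - <<'E'
from h import *
O=[180,0,94.6]
r.servo_line([.503,-.0012,.2495],speed=.03); r.let_go()
r.servo_line([.503,-.0012,.31],speed=.12)
r.servo_line([.5084,-.0769,.31],speed=.15); r.wait(.2)
w=snap('wrist','w_seat'); t=snap('scene','s_seat'); print(r.sense()['clock'])
m,c=blob(w,170,8,(200,60,460,330)); P=plane(w,c.reshape(-1,2),.065)[:,:2]
(cx,cy),rad=cv2.minEnclosingCircle(P.astype(np.float32)); print('lid',cx,cy,rad)
A=w['frame'][100:400,140:500]; B=t['frame'][160:260,260:380]
cv2.imwrite('pics/c3.png',np.vstack([cv2.resize(x,(360,300)) for x in (A,B)])[:,:,::-1])
E
```

```text
16.9833
lid 0.5030438899993896 -0.0022598830983042717 0.03522424027323723
```

View pics/c3.png

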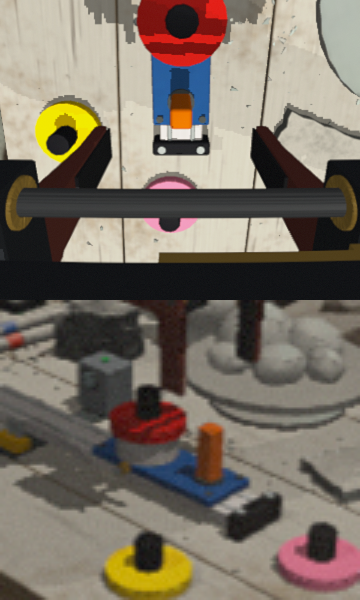

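The lid sits level and centred at (0.503, -0.002) with radius 35 mm at its seated height; the bands across it are finger shadows. Next I grip the post and slide.

```bash
python3 - <<'E'
from h import *
p0=np.array([.5082,-.0769,.225]); a=np.radians(4.6); d=np.array([-np.sin(a),np.cos(a),0]); n=np.array([np.cos(a),np.sin(a),0])
r.servo_line(p0,speed=.1); print(r.sense()['contact_force'].round(1))
r.grab(50); s=r.sense(); print(s['opening'],s['contact_force'].round(1),s['tcp_pos'].round(4))
for x in (.02,.05,.08,.105,.112):
    r.servo_line(p0+x*d,speed=.06); s=r.sense(); F=s['contact_force']
    print(x,round((s['tcp_pos']-p0)@d,4),'along',round(F@d,1),'lat',round(F@n,1),'z',round(F[2],1))
    if abs(F@d)>5 or abs(F@n)>12: break
print(s['clock'],s['opening'])
E
```

```text
[0.8 0.3 0.2]
0.017712727176986166 [ 0.6  0.  -0.4] [ 0.5082 -0.0769  0.225 ]
0.02 0.0208 along 2.0 lat 0.6 z 0.1
0.05 0.0506 along 1.4 lat -0.4 z -0.6
0.08 0.0806 along 1.0 lat -2.3 z -0.6
0.105 0.1056 along 2.3 lat -3.8 z 1.5
0.112 0.1123 along 1.3 lat -4.1 z 1.7
21.675 0.017241960758586885
```

```bash
python3 - <<'E'
from h import *
p0=np.array([.5082,-.0769,.225]); a=np.radians(4.6); d=np.array([-np.sin(a),np.cos(a),0]); n=np.array([np.cos(a),np.sin(a),0])
peak=0;prev=None
for x in np.arange(.113,.142,.001):
    q=p0+x*d-.010*(x-0)*n
    r.servo_line(q,speed=.01); r.wait(.1); s=r.sense(); F=s['contact_force']; f=-F@d; y=(s['tcp_pos']-p0)@d
    print(round(x,3),round(y,4),'resist',round(f,1),'lat',round(F@n,1))
    peak=max(peak,f)
    if peak>4 and f<peak-4: break
    if f>20: break
print(s['clock'])
E
```

```text
0.113 0.1127 resist 0.9 lat 5.7
0.114 0.1138 resist 0.4 lat 5.0
0.115 0.1148 resist 0.2 lat 4.8
0.116 0.1158 resist 0.2 lat 6.1
0.117 0.1168 resist 0.1 lat 5.5
0.118 0.1178 resist -0.4 lat 5.8
0.119 0.1188 resist 1.4 lat 5.1
0.12 0.1197 resist 1.9 lat 4.9
0.121 0.1203 resist 4.4 lat 5.8
0.122 0.1209 resist 6.4 lat 5.2
0.123 0.1214 resist 9.4 lat 4.3
0.124 0.1218 resist 12.6 lat 5.4
0.125 0.1232 resist 9.1 lat 5.2
0.126 0.1255 resist 1.1 lat 5.2
26.625
```

```bash
python3 - <<'E'
from h import *
p0=np.array([.5082,-.0769,.225]); a=np.radians(4.6); d=np.array([-np.sin(a),np.cos(a),0]); n=np.array([np.cos(a),np.sin(a),0])
for x in np.arange(.1265,.1355,.0005):
    q=p0+x*d-.0006*n
    r.servo_line(q,speed=.01); r.wait(.15); s=r.sense(); F=s['contact_force']; f=-F@d; y=(s['tcp_pos']-p0)@d
    print(round(x,4),round(y,4),'resist',round(f,1),'lat',round(F@n,1))
    if f>3.5: break
w=snap('wrist','w_n');t=snap('top','t_n');s2=snap('scene','s_n');print(s['clock'])
A=w['frame'][0:300,140:500]; B=s2['frame'][150:250,220:340]
cv2.imwrite('pics/c4.png',np.vstack([cv2.resize(x,(360,300),interpolation=2) for x in (A,B)])[:,:,::-1])
E
```

```text
0.1265 0.1259 resist 5.1 lat 3.3
27.025
```

View pics/c4.png

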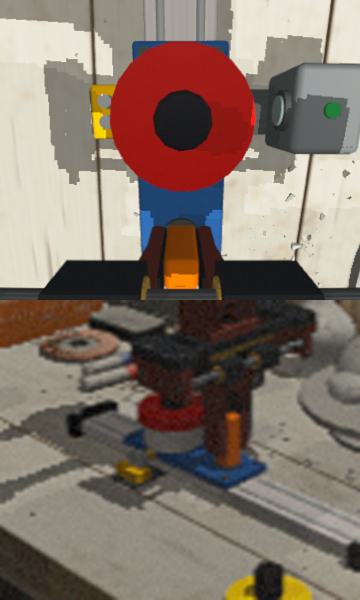

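The ball is close to the pins: pins at crop (104,101) and (104,122), lid centre at (182,120). I'll compute the remaining offset along the rail from this view.

```bash
python3 - <<'E'
from h import *
w=load('w_n'); a=np.radians(4.6); d=np.array([-np.sin(a),np.cos(a),0]);n=np.array([np.cos(a),np.sin(a),0])
m,c=blob(w,170,8,(200,0,460,220)); P=plane(w,c.reshape(-1,2),.065)
(cx,cy),rad=cv2.minEnclosingCircle(P[:,:2].astype(np.float32)); L=np.array([cx,cy,.065]); print(L,rad)
for nm,s in(('w_rail',0),):
    pass
mb,cb=blob(w,20,35,(225,70,270,150)); x,y,ww,hh=cv2.boundingRect(cb); print('block px',x,y,ww,hh)
pin=[(244,101),(244,122)]
for z in(.024,.03,.036):
    Q=plane(w,pin,z); print(z,(Q.mean(0)-L)@d,(Q[0]-Q[1])@d,(Q.mean(0)-L)@n)
E0=plane(w,[(x+5,y),(x+5,y+hh)],.015); print('block mid',(E0.mean(0)-L)@d,(E0[0]-E0[1])@d)
s=r.sense(); print(s['contact_force']@d, s['tcp_pos'],s['joint_vel'].round(2))
cv2.imwrite('pics/c5.png',cv2.resize(w['frame'][70:160,215:335,::-1],(720,540),interpolation=2))
E
```

```text
[0.49267116 0.12277497 0.065     ] 0.035306233912706375
block px 230 85 26 54
0.024 0.005347384827634481 0.012500514888947118 -0.048103137364200535
0.03 0.005193790183128685 0.012086702521393164 -0.046531555929234844
0.036 0.005040195538622902 0.011672890153839226 -0.044959974494269146
block mid 0.004988896652324755 0.033811041560095366
-5.416030400629687 [0.49769483 0.04856066 0.22499115] [ 0.07 -0.04 -0.07  0.08 -0.01 -0.01]
```

View pics/c5.png

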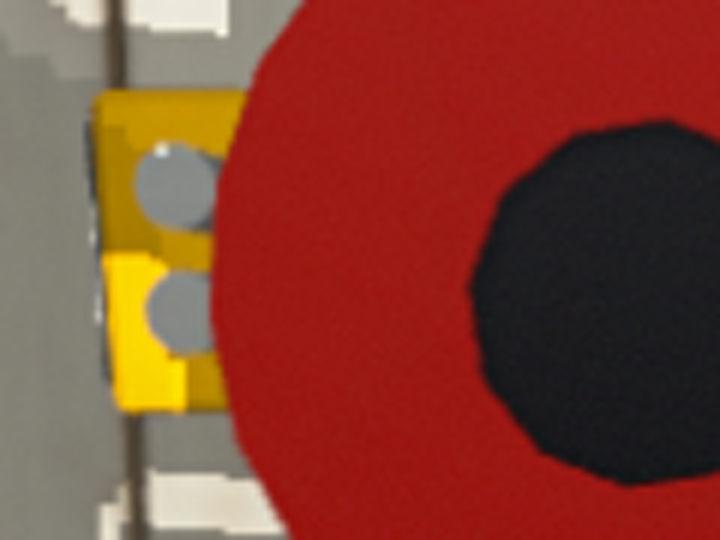

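The view puts the notch 5 mm ahead, so the ball is near the crest. I'll continue in small steps.

```bash
python3 - <<'E'
from h import *
p0=np.array([.5082,-.0769,.225]); a=np.radians(4.6); d=np.array([-np.sin(a),np.cos(a),0]); n=np.array([np.cos(a),np.sin(a),0])
for x in np.arange(.127,.1345,.0005):
    q=p0+x*d-.0006*n
    r.servo_line(q,speed=.01); r.wait(.25); s=r.sense(); F=s['contact_force']; f=-F@d; y=(s['tcp_pos']-p0)@d
    print(round(x,4),round(y,4),'resist',round(f,1),'lat',round(F@n,1))
    if f>14 or (y>.1305 and f>2.5): break
w=snap('wrist','w_n2')
m,c=blob(w,170,8,(200,0,460,220)); P=plane(w,c.reshape(-1,2),.065)
(cx,cy),rad=cv2.minEnclosingCircle(P[:,:2].astype(np.float32)); L=np.array([cx,cy,.065])
mb,cb=blob(w,20,35,(225,70,270,170)); X,Y,ww,hh=cv2.boundingRect(cb)
E0=plane(w,[(X+5,Y),(X+5,Y+hh)],.015); print('block mid',(E0.mean(0)-L)@d,(E0[0]-E0[1])@d,rad,s['clock'])
E
```

```text
0.127 0.1269 resist 2.9 lat 3.6
0.1275 0.1278 resist 0.6 lat 5.3
0.128 0.1283 resist 0.3 lat 5.5
0.1285 0.1288 resist 0.9 lat 5.3
0.129 0.1295 resist 0.2 lat 5.3
0.1295 0.1299 resist 0.5 lat 4.8
0.13 0.1305 resist -1.5 lat 5.6
0.1305 0.1308 resist 0.1 lat 5.0
0.131 0.1312 resist 0.8 lat 5.1
0.1315 0.1316 resist 1.0 lat 5.5
0.132 0.1319 resist 2.4 lat 4.5
0.1325 0.1323 resist 4.3 lat 5.4
block mid -0.0013848494495496064 0.03438542524346025 0.0352870337665081 33.175
```

```bash
python3 - <<'E'
from h import *
p0=np.array([.5082,-.0769,.225]); a=np.radians(4.6); d=np.array([-np.sin(a),np.cos(a),0]); n=np.array([np.cos(a),np.sin(a),0])
for x in (.1315,.1307):
    r.servo_line(p0+x*d-.0003*n,speed=.01); r.wait(.4); s=r.sense(); F=s['contact_force']; print(x,((s['tcp_pos']-p0)@d).round(4),'resist',(-F@d).round(1),(F@n).round(1),s['opening'],s['gripper_force'])
w=snap('wrist','w_n3')
m,c=blob(w,170,8,(200,0,460,220)); P=plane(w,c.reshape(-1,2),.065)
(cx,cy),rad=cv2.minEnclosingCircle(P[:,:2].astype(np.float32)); L=np.array([cx,cy,.065])
mb,cb=blob(w,20,35,(225,70,270,170)); X,Y,ww,hh=cv2.boundingRect(cb)
E0=plane(w,[(X+5,Y),(X+5,Y+hh)],.015); print('block mid',(E0.mean(0)-L)@d,rad,s['clock'])
E
```

```text
0.1315 0.1316 resist -0.5 3.1 0.01765413629446497 49.99549090862274
0.1307 0.1308 resist -3.6 2.4 0.017712524727572468 49.99680161476135
block mid -0.00010427961124236964 0.035289667546749115 34.5333
```

```bash
python3 - <<'E'
from h import *
p0=np.array([.5082,-.0769,.225]); a=np.radians(4.6); d=np.array([-np.sin(a),np.cos(a),0]); n=np.array([np.cos(a),np.sin(a),0])
r.servo_line(p0+.1312*d-.0001*n,speed=.01); r.wait(.8); s=r.sense(); F=s['contact_force']; print(((s['tcp_pos']-p0)@d).round(4),'resist',(-F@d).round(1),(F@n).round(1),s['opening'],s['joint_vel'].round(2),s['clock'])
print(r.hand_in())
E
```

```text
0.1311 resist 1.3 -1.0 0.017448605019240636 [ 0.02 -0.04  0.12 -0.1  -0.09  0.04] 35.6333
the job is handed in; nothing more can be done
None
```

I pressed the red lid down until it was seated level on the pot, slid the carriage into the notch between the pins, and handed the job in at 35.6 s still gripping the post with the carriage at rest; the carriage went about 1 mm past the notch centre against the second pin before I eased it back.

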